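Load the two press magazines with set-up and production tags

ROBOT

A 6-joint arm with a two-finger parallel gripper is mounted at the origin on the work surface; the furniture and walls round the work are solid. World frame = base frame: x ahead of the robot, y to its left, z up, the work surface at z = 0. Lengths are in m, angles in degrees, forces in N, time in s.
With the tool pointing down it reaches from about 0.375 to 0.9 m from the base axis. Payload 3.1 kg.
Tool frame: the origin (TCP) lies at the very end of the fingers, on their centre line; the grasp point (between the pads) lies 19 mm behind it; x points along the fingers, z is the direction in which the jaws open and shut, and the axes are right-handed (so a half turn about x gives the same grasp; the last joint's range is limited). The gripper opens to 87 mm and grips with 3 to 60 N. Pads are 19 mm wide; open, the fingers measure 117 mm over their backs; the gripper's body (75 mm by 190 mm) begins 51 mm behind the grasp point.
Start: joints at [-82.191, 30.224, 82.088, -0, 67.689, -10.227], TCP at [0.194, -0.594, 0.223] pointing down, gripper open.
Joint ranges: [-176.69, 176.69], [-43.24, 126.21], [12.49, 139.97], [-82, 262], [0, 151.66], [-163.58, 163.58]. Speed limits (degrees/s): [159.86, 159.86, 180, 180, 180, 180].

INTERFACE

Orientations are given as a 3x3 rotation matrix whose columns are the frame's x, y, z axes.
In Python, from rig import bot gives the robot as it stands.
- The arm moves only by the tool send_rows, never from a script. Its arguments are lists of equal length, an entry for each row: "fingers": the opening, from 0 (shut) to 1 (fully open); "dp": the shift along the world's x, y, z in mm, a list of three; "turn": the turn, a rotation vector about the world's x, y, z in rad, a list of three. In form: {"fingers": [fingers, ...], "dp": [[tx, ty, tz], ...], "turn": [[rx, ry, rz], ...]}. A call has 1 to 10 rows; each row is the pose to reach, as a shift and turn from the pose measured when the call began; what a row does not reach only later rows make up. A row lasts 1/12 s, in which the tool goes at most 41.7 mm and 7.16 degrees, less where a joint would pass 70% of its speed; a pose out of reach is approached as far as the arm can. A call with a gripper value outside its range is refused whole. The fingers move at their own pace and stop on an object; the grip force is fixed at half the most. Time passes only in rows, so rows that repeat a pose let the fingers close. It gives the time, the measured TCP pose, the force and the opening at its end, in the units of the state.
- bot.read_state(): the state, without advancing time (a new reading comes with each control period).
- bot.capture(name): name is "scene" or "side" or "wrist"; returns a dict with "img" (420x560x3 uint8, blue, green, red), "z_map" (420x560 float32, m along the optical axis (not along the pixel's ray), 0 where there is no reading), "mtx" (3x3 intrinsics, pixels), "origin" and "orientation" of the camera in the world; the wrist camera has in their place "hand_eye" (4x4, takes a point from camera to tool coordinates, whose origin is the TCP and whose axes are the tool frame's). Camera axes: x right, y up, looking along -z (the intrinsics and any distortion apply to the point x, -y, -z); pixel columns grow to the right and rows downward; lengths in m; the calibration is good to about 2 mm. A picture is of the moment at which its call begins: read the wrist's pose just before it.
- bot.hand_in(): hands the job in, once; it reports no verdict.
The state is a dict: "time_s": time; "joint_positions": joint angles; "qvel": joint speeds; "tau": joint torques, N m; "position": TCP position; "tcp_rot": TCP orientation; "force": force on the tool from outside, world axes, zero at the start; "moment": the same for the moment, N m; "opening": opening from 0.0 (shut) to 1.0 (fully open).
Only numpy, scipy, OpenCV 4.12 (cv2) and the standard library are available. Lean on these libraries where they do the work, as an engineer would, in place of code of your own. Each camera call takes 0.05 s, during which the arm holds its last target.

TASK

Load the two gravity-feed magazines for the stamping press: the lowest tag comes out first, so lay a white set-up tag in the bottom of each, then the two blue tags from the desk (not those in the basin) on top of the white one in the blue magazine and the green tag on top of the white one in the green magazine. All tags must lie flat on each other down between the corner guides with the same side up as now, either end to the front. Do not knock or shift the tape measure, the tally counter or the oil bottle.

Things in the scene. Friction and masses are not known exactly. Their poses are not given: they have to be found in the camera images.
- white_tag_a_mid (a point): a white plastic key tag lying flat, 58 mm long, 26 mm wide, 8 mm thick, 16 g, one of two white set-up tags (either will do for either magazine). It has a small ring hole near one end, where the corners are cut off. Origin at its centre, half-way up (4 mm above what it lies on); y along its length, x across its width, z up. Grasp across the width
- white_tag_b_mid (a point): a white plastic key tag lying flat, 58 mm long, 26 mm wide, 8 mm thick, 16 g, the other white set-up tag. It has a small ring hole near one end, where the corners are cut off. Origin at its centre, half-way up (4 mm above what it lies on); y along its length, x across its width, z up. Grasp across the width
- blue_tag_a_mid (a point): a blue plastic key tag lying flat, 58 mm long, 26 mm wide, 8 mm thick, 16 g, one of two alike blue tags. It has a small ring hole near one end, where the corners are cut off. Origin at its centre, half-way up (4 mm above what it lies on); y along its length, x across its width, z up. Grasp across the width
- blue_tag_b_mid (a point): a blue plastic key tag lying flat, 58 mm long, 26 mm wide, 8 mm thick, 16 g, the other blue tag. It has a small ring hole near one end, where the corners are cut off. Origin at its centre, half-way up (4 mm above what it lies on); y along its length, x across its width, z up. Grasp across the width
- green_tag_mid (a point): a green plastic key tag lying flat, 58 mm long, 26 mm wide, 8 mm thick, 16 g, the only green tag. It has a small ring hole near one end, where the corners are cut off. Origin at its centre, half-way up (4 mm above what it lies on); y along its length, x across its width, z up. Grasp across the width
- magazine_blue_seat (a point): fixed magazine with blue corner guides on a 108x70 mm base. Point: centre of the seat for the lowest tag, 14 mm above the desk; x along it, y across, z up. Tags lie lengthwise along x. Clear opening 68x36 mm, upright to 27 mm above the seat, then flared 8 mm outwards per side, top 41 mm above the seat. Each long side has a 38 mm gap for a finger; guides smooth; seat 22 mm wide, so fingertips can go 8 mm below it
- magazine_green_seat (a point): fixed magazine with green corner guides on a 108x70 mm base. Point: centre of the seat for the lowest tag, 14 mm above the desk; x along it, y across, z up. Tags lie lengthwise along x. Clear opening 68x36 mm, upright to 27 mm above the seat, then flared 8 mm outwards per side, top 41 mm above the seat. Each long side has a 38 mm gap for a finger; guides smooth; seat 22 mm wide, so fingertips can go 8 mm below it
- tape_measure_mid (a point): yellow tape measure standing on the desk, 31 x 73 mm and 58 mm high, loose; not to be moved. Origin at its middle, 29 mm up; z up
- counter_mid (a point): white round hand tally counter, 59 x 53 mm and 32 mm high, loose; not to be moved. Origin 12 mm up, near its middle; z up
- oil_bottle_mid (a point): amber oil bottle with a red spout, standing, 43 mm across and 128 mm high, loose; not to be moved. Origin on its axis, 40 mm up; z up
Not all that is in view belongs to the job. Leave any orange look-alike of the part that bears white_tag_a_mid alone.

How it is judged:
By the outcome, as a careful person would: the job done as asked, in the order asked, and still so for the second after the job is handed in, with the robot touching nothing.
It also fails if it takes over 112 s, if anything falls off the work surface, if the arm or the gripper's body presses on something with over 40 N, if the wrist force passes 120 N, or if a joint passes its speed limit or range.

## Working session

There is one attempt and no reset: what is moved stays moved. The work goes in short steps, Python scripts to look and compute and a tool call to move; the robot and the scene stay as the last step left them, time stands still between calls to the robot, and variables do not carry over. Pictures are saved under pics/ and viewed, and the job is handed in when it is done.

Besides the shell and the picture viewer there is one more tool, called by a JSON object that holds its "op" and its "data". send_rows: Moves the arm, as the interface text tells. Its arguments: {"type":"object","properties":{"fingers":{"type":"array","items":{"type":"number"}},"dp":{"type":"array","items":{"type":"array","items":{"type":"number"}}},"turn":{"type":"array","items":{"type":"array","items":{"type":"number"}}}},"required":["fingers","dp","turn"]}

```bash
ls; mkdir -p pics; python3 - <<'E'
from rig import bot
import cv2,numpy as np
s=bot.read_state(); print(s)
for n in ["scene","side","wrist"]:
    c=bot.capture(n); cv2.imwrite(f"pics/{n}0.png",c["img"]); np.savez(f"{n}0.npz",**c)
    print(n,{k:v for k,v in c.items() if k not in("img","z_map")})
E
```

```text
pics
{'time_s': 0.0, 'joint_positions': array([-8.21913960e+01,  3.02785959e+01,  8.21559462e+01, -3.74527707e-04,
        6.76895095e+01, -1.02284764e+01]), 'qvel': array([-0.07997302,  0.03366412,  0.05650631, -0.00573583,  0.03072892,
       -0.04079566]), 'tau': array([-2.86182032e-03, -4.40048003e+01, -1.76588827e+01,  6.34000800e-02,
        5.84216136e-02, -1.52176181e-04]), 'position': array([ 0.19343339, -0.59354509,  0.22157805]), 'tcp_rot': array([[-3.00151997e-04,  9.50855615e-01,  3.09634476e-01],
       [ 2.14420795e-03,  3.09634390e-01, -9.50853273e-01],
       [-9.99997656e-01,  3.78520196e-04, -2.13176955e-03]]), 'force': array([ 0.14703785,  0.40727912, -0.18116689]), 'moment': array([ 0.02249676, -0.03574883, -0.0097648 ]), 'opening': 0.9966525571253771}
scene {'mtx': array([[517.47158182,   0.        , 280.13127445],
       [  0.        , 517.47158182, 206.06616966],
       [  0.        ,   0.        ,   1.        ]]), 'origin': array([-0.20706727,  0.37936531,  0.85322776]), 'orientation': array([[-0.51066502,  0.59004665, -0.62535285],
       [-0.85959715, -0.36
[... 281 characters left out ...]
,  0.62672294]), 'orientation': array([[ 0.97850863,  0.08447746, -0.18810748],
       [-0.20495059,  0.49893357, -0.84205733],
       [ 0.02271828,  0.8625131 ,  0.50552451]])}
wrist {'mtx': array([[332.58202918,   0.        , 284.04030053],
       [  0.        , 332.58202918, 207.4266119 ],
       [  0.        ,   0.        ,   1.        ]]), 'hand_eye': array([[ 1.28138868e-03,  2.82406895e-01, -9.59293857e-01,
        -1.62501809e-01],
       [-2.88737303e-04,  9.59294709e-01,  2.82406760e-01,
         7.65663358e-02],
       [ 9.99999137e-01, -8.48889043e-05,  1.31077079e-03,
         1.71806527e-04],
       [ 0.00000000e+00,  0.00000000e+00,  0.00000000e+00,
         1.00000000e+00]])}
```

View pics/scene0.png

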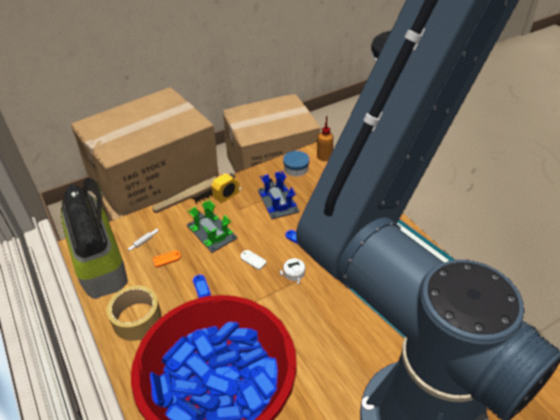

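View pics/side0.png

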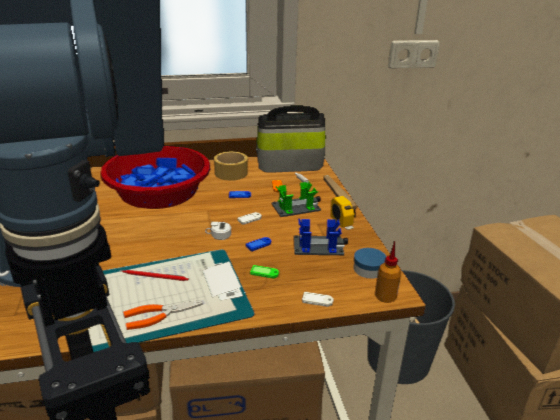

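View pics/wrist0.png

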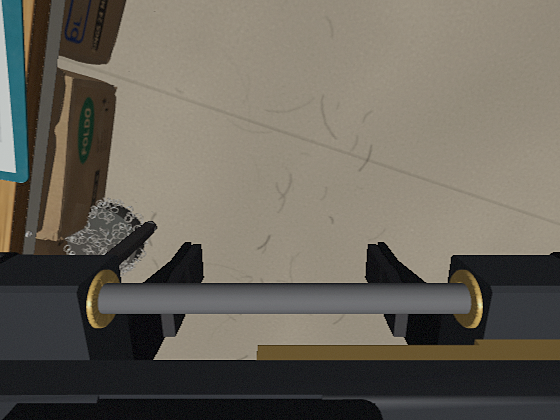

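```bash
cat > h.py <<'E'
import cv2,numpy as np
def ray(c,uv):
    uv=np.atleast_2d(uv).astype(float); K=c["mtx"]
    d=np.c_[(uv[:,0]-K[0,2])/K[0,0], -(uv[:,1]-K[1,2])/K[1,1], -np.ones(len(uv))]
    return d
def plane(c,uv,z):
    d=ray(c,uv)@c["orientation"].T
    t=(z-c["origin"][2])/d[:,2]
    return c["origin"]+d*t[:,None]
def lift(c,uv):
    uv=np.atleast_2d(uv); z=c["z_map"][uv[:,1].astype(int),uv[:,0].astype(int)]
    return c["origin"]+(ray(c,uv)*z[:,None])@c["orientation"].T
def withpose(c,s):
    T=np.eye(4);T[:3,:3]=s["tcp_rot"];T[:3,3]=s["position"]
    M=T@c["hand_eye"]; c=dict(c); c["origin"]=M[:3,3]; c["orientation"]=M[:3,:3]; return c
def masks(img):
    h=cv2.cvtColor(img,cv2.COLOR_BGR2HSV)
    return dict(blue=cv2.inRange(h,(108,150,60),(128,255,255)),green=cv2.inRange(h,(45,150,60),(75,255,255)),white=cv2.inRange(h,(0,0,170),(179,50,255)))
E
python3 - <<'E'
import numpy as np,cv2
from h import *
c=np.load("side0.npz")
im=c["img"]
cv2.imwrite("pics/sidez.png",cv2.resize(im[150:320,190:430],None,fx=3.3,fy=3.3,interpolation=cv2.INTER_CUBIC))
for n,m in masks(im).items():
    k,l,st,ce=cv2.connectedComponentsWithStats(m)
    for i in range(1,k):
        if 60<st[i,4]<1500:
            ys,xs=np.where(l==i); P=lift(c,np.c_[xs,ys]); 
            # top pts
            med=np.median(P,0)
            r=cv2.minAreaRect((plane(c,np.c_[xs,ys],0.008)[:,:2]*1000).astype(np.float32))
            print(n,st[i,:5],ce[i].round(1),"med",med.round(4),"zmin/max",np.percentile(P[:,2],[2,98]).round(4),"rect",[np.round(x,1) for x in r])
print("desk z",lift(c,[[180,230],[230,300],[370,310]])[:,:].round(4))
E
```

```text
blue [ 121  158   74   29 1325] [158.  173.9] med [0.241  0.2916 0.0347] zmin/max [0.0226 0.047 ] rect [array([238.4, 353.1]), array([200.7, 166.7]), np.float64(41.4)]
blue [230 191  20   7 107] [239.1 194. ] med [0.4391 0.1964 0.0078] zmin/max [0.0026 0.0109] rect [array([441.6, 197.2]), array([33. , 49.5]), np.float64(83.1)]
blue [299 219  12  34 297] [304.8 235.5] med [ 0.5492 -0.0766  0.0353] zmin/max [0.0082 0.0556] rect [array([560.9, -23. ]), array([139.8,  24.1]), np.float64(77.7)]
blue [327 220  14  33 307] [332.5 234.8] med [ 0.6082 -0.0879  0.0382] zmin/max [0.0077 0.0554] rect [array([624.8, -36.2]), array([138.7,  29.5]), np.float64(71.5)]
blue [246 238  25  13 183] [258.4 243.4] med [ 0.4507 -0.0408  0.0082] zmin/max [0.0037 0.0109] rect [array([452.2, -40.2]), array([56.7, 29.4]), np.float64(21.6)]
green [300 182  17  28 268] [307.4 194.5] med [0.6015 0.1036 0.036 ] zmin/max [0.0079 0.0552] rect [array([616.6, 162.6]), array([149.4,  42.3]), np.float64(76.3)]
green [278 185  15  29 255] [285.2 200. ] med [0.5418 0.0939 0.0327] zmin/max [0.009  0.0551] rect [array([553.
[... 787 characters left out ...]
.0197 0.0336] rect [array([374.3,  42.8]), array([44.1, 43.4]), np.float64(80.3)]
white [303 292  30  12 241] [317. 298.] med [ 0.5285 -0.2446  0.0085] zmin/max [0.0062 0.0111] rect [array([ 529.8, -245.1]), array([27.1, 55.3]), np.float64(67.0)]
white [ 89 325  18  20 252] [ 96.6 335. ] med [ 0.131  -0.2671  0.0039] zmin/max [0.0016 0.0061] rect [array([ 131.2, -270.7]), array([22.5, 48.9]), np.float64(17.8)]
white [318 341  31  79 444] [333.6 389.3] med [ 0.6973  0.0323 -0.6045] zmin/max [-0.6111 -0.5986] rect [array([ 496.5, -433.6]), array([158.9,  12.6]), np.float64(90.0)]
desk z [[ 2.834e-01  5.970e-02 -1.200e-03]
 [ 3.666e-01 -2.160e-01  4.200e-03]
 [ 6.206e-01 -2.860e-01 -1.000e-04]]
```

View pics/sidez.png

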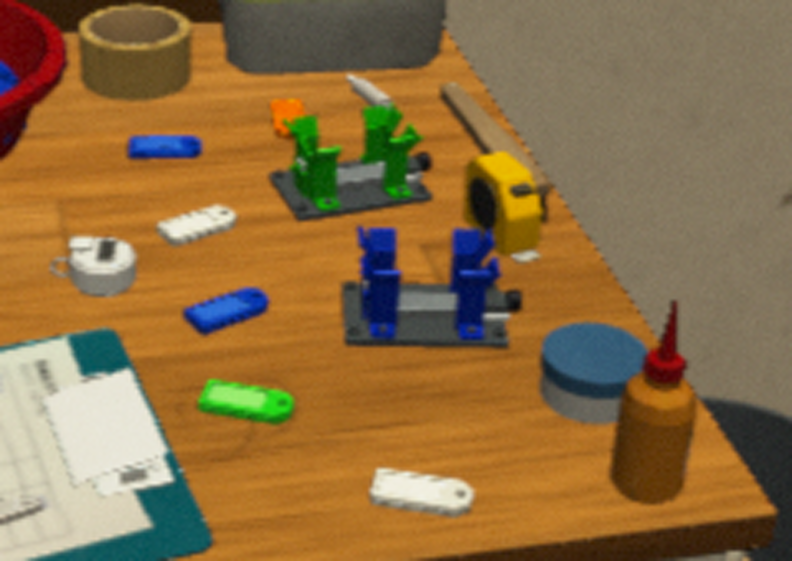

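{"op": "send_rows", "data": {"fingers": [0.5,0.5,0.5,0.5,0.5,0.5,0.5,0.5,0.5,0.5], "dp": [[266,563,80],[266,563,80],[266,563,80],[266,563,80],[266,563,80],[266,563,80],[266,563,80],[266,563,80],[266,563,80],[266,563,80]], "turn": [[0,0,-0.315],[0,0,-0.315],[0,0,-0.315],[0,0,-0.315],[0,0,-0.315],[0,0,-0.315],[0,0,-0.315],[0,0,-0.315],[0,0,-0.315],[0,0,-0.315]]}}

```text
time_s: 0.98
position: [0.3702, -0.2184, 0.2753]
tcp_rot: [[0.0, 1.0, -0.001], [0.002, -0.001, -1.0], [-1.0, 0.0, -0.002]]
force: [0.6, -0.6, -0.4]
opening: 0.509
```

{"op": "send_rows", "data": {"fingers": [0.5,0.5,0.5,0.5,0.5,0.5,0.5,0.5], "dp": [[90,190,25],[90,190,25],[90,190,25],[90,190,25],[90,190,25],[90,190,25],[90,190,25],[90,190,25]], "turn": [[0,0,0],[0,0,0],[0,0,0],[0,0,0],[0,0,0],[0,0,0],[0,0,0],[0,0,0]]}}

```text
time_s: 1.65
position: [0.4597, -0.0284, 0.3]
tcp_rot: [[-0.001, 1.0, 0.001], [0.001, 0.001, -1.0], [-1.0, -0.001, -0.001]]
force: [0.2, -0.1, -0.2]
opening: 0.498
```

```bash
python3 - <<'E'
from rig import bot
from h import *
s=bot.read_state(); c=withpose(bot.capture("wrist"),s); c.pop("hand_eye"); np.savez("w1.npz",**c); cv2.imwrite("pics/w1.png",c["img"])
print(s["position"],s["force"],s["joint_positions"].round(1))
im=c["img"]
for n,m in masks(im).items():
    k,l,st,ce=cv2.connectedComponentsWithStats(m)
    for i in range(1,k):
        if 100<st[i,4]<4000:
            ys,xs=np.where(l==i); P=lift(c,np.c_[xs,ys]); 
            r=cv2.minAreaRect((plane(c,np.c_[xs,ys],0.008)[:,:2]*1000).astype(np.float32))
            print(n,st[i,:5],ce[i].round(1),"med",np.median(P,0).round(4),"z",np.percentile(P[:,2],[2,98]).round(4),"rect",[np.round(x,1) for x in r])
E
```

```text
[ 0.45968681 -0.02843805  0.29999114] [ 0.20699652 -0.09141334 -0.21694741] [-17.5  11.8  98.7   0.1  69.5  72.4]
blue [294  22  24  33 405] [304.3  35.9] med [ 0.6164 -0.0498  0.0497] z [0.0104 0.0557] rect [array([619.7, -52.4]), array([23.9, 35.8]), np.float64(74.6)]
blue [325  30  25  33 472] [336.9  44.7] med [ 0.6094 -0.0887  0.0476] z [0.0097 0.0555] rect [array([611.7, -91.7]), array([25.9, 35.8]), np.float64(76.9)]
blue [281  83  21  26 285] [291.   97.1] med [ 0.5489 -0.0363  0.0516] z [0.0102 0.0558] rect [array([553.2, -37.1]), array([30.7, 26.1]), np.float64(0.0)]
blue [311  92  24  24 320] [324.2 103.6] med [ 0.5422 -0.0771  0.0497] z [0.0163 0.0562] rect [array([545.2, -78.2]), array([26.2, 28.1]), np.float64(78.4)]
blue [277 153  29  42 656] [290.7 173.9] med [ 0.4505 -0.0375  0.0086] z [0.0068 0.0106] rect [array([451.1, -37.1]), array([56.4, 24.2]), np.float64(22.9)]
blue [111 160  20  42 708] [120.7 180.9] med [0.4406 0.1993 0.0088] z [0.0061 0.0107] rect [array([440.7, 199.3]), array([25.9, 57.7]), np.float64(79.6)]
blue [ 29 259  55  24 704] [ 55.4 271.3] med [0.
[... 1440 characters left out ...]
array([367.8,  20.3]), array([46.5, 45.4]), np.float64(28.6)]
white [ 334  216  106   67 3516] [384.2 241. ] med [ 0.3545 -0.1665  0.0109] z [0.0038 0.0188] rect [array([ 336.2, -181.1]), array([ 99.2, 151.8]), np.float64(8.0)]
white [305 245  21  38 632] [315.8 263.4] med [ 0.3145 -0.0757  0.0073] z [0.0039 0.0105] rect [array([313.6, -74.7]), array([61.2, 29.6]), np.float64(2.0)]
white [315 314  20  31 403] [323.8 325.6] med [ 0.2068 -0.0914  0.0057] z [0.0037 0.0076] rect [array([201. , -95.2]), array([57.5, 29.2]), np.float64(8.6)]
white [329 330  23  15 179] [340.1 340. ] med [ 0.1764 -0.1177  0.005 ] z [0.0036 0.0117] rect [array([ 184.6, -118.9]), array([26.6, 35.6]), np.float64(0.1)]
```

View pics/w1.png

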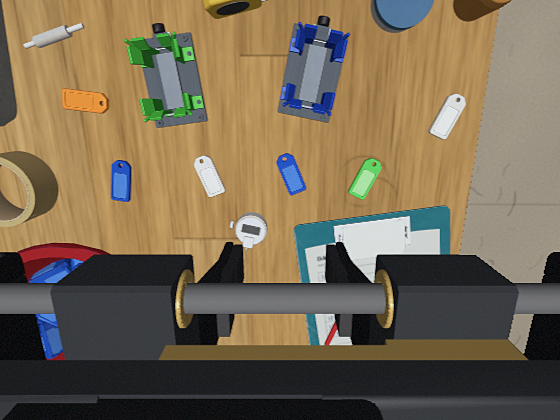

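```bash
python3 - <<'E'
from h import *
c=np.load("w1.npz"); im=c["img"]; H=cv2.cvtColor(im,cv2.COLOR_BGR2HSV)
cv2.imwrite("pics/w1z.png",cv2.resize(im[0:140,100:380],None,fx=2.85,fy=2.85,interpolation=cv2.INTER_CUBIC))
print("green hsv",H[178,366],H[170,372]); 
yy,xx=np.mgrid[0:420,0:560]; uv=np.c_[xx.ravel(),yy.ravel()]
P=lift(c,uv).reshape(420,560,3)
def rect(m,z,k=None):
    m=m.astype(np.uint8)
    if k: m=cv2.morphologyEx(m,cv2.MORPH_OPEN,np.ones((k,k)))
    n,l,st,_=cv2.connectedComponentsWithStats(m)
    if n<2: return None
    i=1+np.argmax(st[1:,4]); ys,xs=np.where(l==i)
    q=plane(c,np.c_[xs,ys],z)[:,:2]*1000
    r=cv2.minAreaRect(q.astype(np.float32)); (cx,cy),(w,h),a=r
    if w<h: a+=90;w,h=h,w
    a=(a+90)%180-90
    cc=q.mean(0); e=np.linalg.eigh(np.cov((q-cc).T))[1][:,1]; pa=np.degrees(np.arctan2(e[1],e[0])); pa=(pa+90)%180-90
    return "rect %.1f %.1f  %.1fx%.1f a %.1f | cent %.1f %.1f pca %.1f n %d"%(cx,cy,w,h,a,cc[0],cc[1],pa,st[i,4]), np.median(P[ys,xs,2])
def box(x,y,r): return (abs(P[...,0]-x)<r)&(abs(P[...,1]-y)<r)
g=(H[...,0]>40)&(H[...,0]<80)&(H[...,1]>90)&(H[...,2]>80)
b=(H[...,0]>105)&(H[...,0]<130)&(H[...,1]>110)&(H[...,2]>50)
w=(H[...,1]<60)&(H[...,2]>150)
print("green",rect(g&box(.446,-.144,.05),.008))
print("blueA",rect(b&box(.441,.199,.05),.008)); print("blueB",rect(b&box(.451,-.037,.05),.008))
print("whA",rect(w&box(.448,.077,.05),.008)); print("whB",rect(w&box(.528,-.244,.05),.008))
gray=(H[...,1]<70)
for n,x,y in(("mb",.579,-.063),("mg",.572,.115)):
    bx=box(x,y,.075)
    print(n,"seat",rect(gray&bx&(P[...,2]>.011)&(P[...,2]<.017)&(H[...,2]>100),.014))
    print(n,"base+seat",rect(bx&(P[...,2]>.003)&(P[...,2]<.018)&(H[...,1]<90),.006,3))
    for lo in(.048,): 
        col=b if n=="mb" else g
        m=(col&bx&(P[...,2]>lo)).astype(np.uint8); k,l,st,ce=cv2.connectedComponentsWithStats(m)
        for i in range(1,k):
            if st[i,4]>20:
                ys,xs=np.where(l==i); q=P[ys,xs]; print("  guide",q.mean(0).round(4),q.min(0).round(4),q.max(0).round(4))
# heights map desk
print(np.median(P[130:150,230:260,2]))
E
```

```text
green hsv [ 57  71 227] [ 61 140 212]
green ('rect 444.9 -140.5  57.5x26.7 a -25.8 | cent 448.5 -141.7 pca -26.5 n 432', np.float64(0.008631129084101075))
blueA ('rect 440.9 199.7  58.1x26.4 a -8.4 | cent 440.2 199.7 pca -10.7 n 739', np.float64(0.008773901865987588))
blueB ('rect 451.0 -36.8  57.0x25.1 a 22.8 | cent 450.2 -37.2 pca 22.5 n 694', np.float64(0.008586193999301855))
whA ('rect 447.9 76.8  57.7x27.0 a 22.8 | cent 447.2 76.8 pca 21.6 n 731', np.float64(0.00868895518217605))
whB ('rect 528.1 -244.0  56.9x26.1 a -24.2 | cent 527.6 -243.7 pca -24.1 n 844', np.float64(0.008355613938072437))
mb seat ('rect 579.1 -63.6  65.9x22.0 a -11.2 | cent 579.9 -63.7 pca -11.1 n 981', np.float64(0.014278946136794757))
mb base+seat ('rect 580.4 -62.7  75.2x73.5 a -54.8 | cent 581.8 -64.0 pca -15.4 n 2536', np.float64(0.007175192734002855))
  guide [ 0.6142 -0.0444  0.0526] [ 0.6025 -0.0493  0.0481] [ 0.6282 -0.0392  0.0563]
  guide [ 0.6224 -0.0573  0.0523] [ 0.6185 -0.0645  0.0481] [ 0.6266 -0.0503  0.0561]
  guide [ 0.6163 -0.0881  0.0522] [ 0.6124 -0.1001  0.0481] [ 0.6206 -0.0792  0.056
[... 287 characters left out ...]
0.0526] [ 0.5377 -0.0482  0.0481] [ 0.5457 -0.0269  0.0559]
mg seat ('rect 570.7 115.8  65.4x21.8 a 7.6 | cent 571.5 116.1 pca 7.4 n 942', np.float64(0.014421404172170083))
mg base+seat ('rect 579.9 116.9  88.4x69.7 a 7.5 | cent 574.5 117.6 pca 43.7 n 2401', np.float64(0.0074566844499154294))
  guide [0.6089 0.1001 0.0529] [0.5931 0.09   0.048 ] [0.6182 0.1146 0.0572]
  guide [0.6021 0.1413 0.0523] [0.5865 0.1285 0.048 ] [0.6137 0.15   0.0563]
  guide [0.5384 0.0898 0.053 ] [0.5274 0.0811 0.048 ] [0.5555 0.1029 0.0564]
  guide [0.5393 0.1367 0.0525] [0.5297 0.1325 0.0483] [0.5479 0.1423 0.056 ]
  guide [0.5273 0.1269 0.0527] [0.5228 0.1173 0.0481] [0.5331 0.1385 0.0558]
0.0005200114003041933
```

View pics/w1z.png

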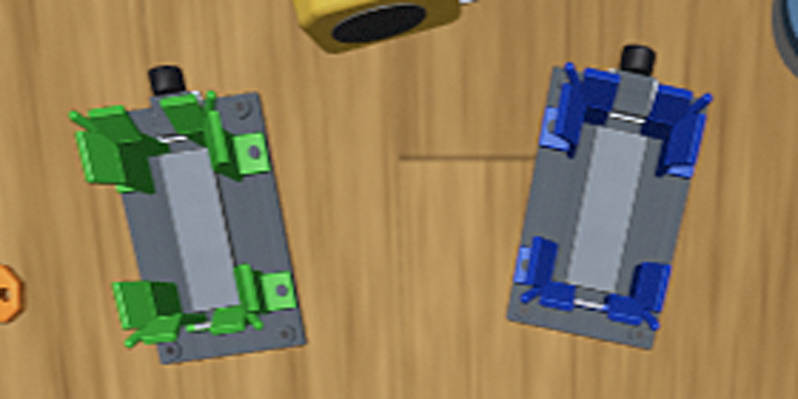

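{"op": "send_rows", "data": {"fingers": [0.5,0.5,0.5,0.5,0.5,0.5,0.5,0.5,0.5,0.5], "dp": [[-12,105,-150],[-12,105,-150],[-12,105,-150],[-12,105,-150],[-12,105,-150],[-12,105,-250],[-12,105,-250],[-12,105,-250],[-12,105,-250],[-12,105,-250]], "turn": [[0,0,0.389],[0,0,0.389],[0,0,0.389],[0,0,0.389],[0,0,0.389],[0,0,0.389],[0,0,0.389],[0,0,0.389],[0,0,0.389],[0,0,0.389]]}}

```text
time_s: 2.53
position: [0.4468, 0.0743, 0.0492]
tcp_rot: [[-0.005, 0.927, 0.375], [0.001, 0.375, -0.927], [-1.0, -0.004, -0.003]]
force: [0.5, -0.7, 0.8]
opening: 0.498
```

```bash
cat > look.py <<'E'
import sys
from rig import bot
from h import *
s=bot.read_state(); c=withpose(bot.capture("wrist"),s); c.pop("hand_eye"); np.savez(sys.argv[1]+".npz",**c); cv2.imwrite(f"pics/{sys.argv[1]}.png",c["img"])
R=s["tcp_rot"]; print((s["position"]*1000).round(1),"yaw y",np.degrees(np.arctan2(R[1,1],R[0,1])).round(2),"tilt",R[:2,0].round(4),s["force"].round(1),s["opening"],s["joint_positions"].round(0),s["time_s"])
E
python3 look.py w2
```

```text
[446.8  74.3  49.2] yaw y 22.05 tilt [-0.0045  0.001 ] [ 0.5 -0.7  0.8] 0.4984404897401234 [ -5.  36. 114.   0.  30.  63.] 2.5333
```

View pics/w2.png

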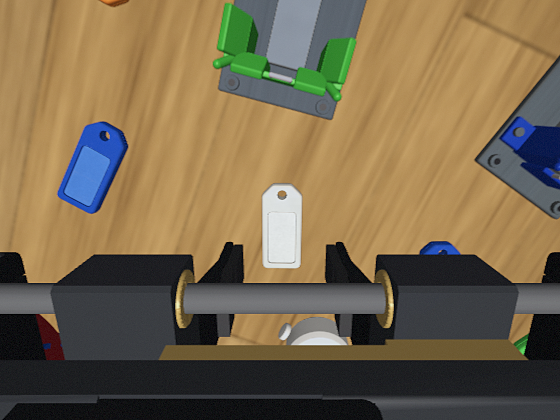

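{"op": "send_rows", "data": {"fingers": [0.5,0.5,0.5,0.5,0.2,0.2,0.2,0.2,0.2,0.2], "dp": [[1,2.5,-25],[1,2.5,-40],[1,2.5,-47],[1,2.5,-47],[1,2.5,-47],[1,2.5,-47],[1,2.5,-47],[1,2.5,-47],[1,2.5,-47],[1,2.5,-47]], "turn": [[0,0,0.005],[0,0,0.005],[0,0,0.005],[0,0,0.005],[0,0,0.005],[0,0,0.005],[0,0,0.005],[0,0,0.005],[0,0,0.005],[0,0,0.005]]}}

```text
time_s: 3.42
position: [0.4495, 0.077, 0.0041]
tcp_rot: [[0.0, 0.925, 0.381], [0.001, 0.381, -0.925], [-1.0, 0.001, -0.0]]
force: [0.0, 0.3, 6.3]
opening: 0.282
```

{"op": "send_rows", "data": {"fingers": [0.2,0.2,0.2,0.2,0.2,0.2], "dp": [[0,0,15],[0,0,40],[0,0,80],[0,0,100],[0,0,100],[0,0,100]], "turn": [[0,0,0],[0,0,0],[0,0,0],[0,0,0],[0,0,0],[0,0,0]]}}

```text
time_s: 3.92
position: [0.4502, 0.077, 0.1052]
tcp_rot: [[0.004, 0.925, 0.381], [0.0, 0.381, -0.925], [-1.0, 0.004, 0.001]]
force: [-0.9, 0.2, -0.7]
opening: 0.281
```

```bash
python3 look.py w3
```

```text
[450.2  77.  105.2] yaw y 22.39 tilt [0.0037 0.0003] [-0.9  0.2 -0.7] 0.2814026470829903 [ -4.  29. 112.   0.  38.  63.] 3.9167
```

View pics/w3.png

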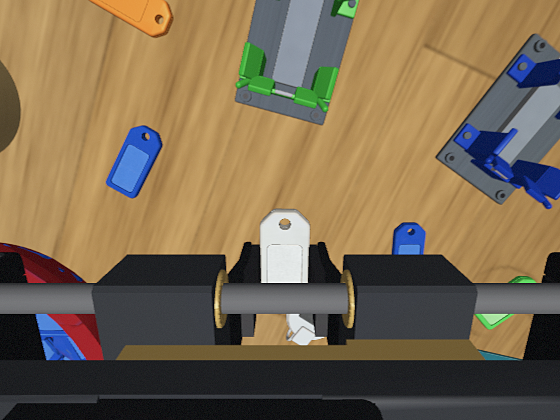

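```bash
cat > held.py <<'E'
import sys
from h import *
# front (ring-end) edge of held tag in tool axes, relative to TCP
c=dict(np.load(sys.argv[1]+".npz")); pos=np.array([float(x) for x in sys.argv[2:5]])/1000; yaw=np.radians(float(sys.argv[5]))
P=lift(c,np.array([[u,v] for v in range(420) for u in range(560)]))
d=P-pos; y=d[:,0]*np.cos(yaw)+d[:,1]*np.sin(yaw); z=-(-d[:,0]*np.sin(yaw)+d[:,1]*np.cos(yaw))
m=(abs(d[:,2]-0.004)<0.008)&(abs(z)<0.0125)&(abs(y)<0.05)
print("n",m.sum(),"front y mm",np.percentile(y[m],[97,99,100])*1000,"z range",np.percentile(z[m],[1,99])*1000,"top h rel TCP mean/by y",[(round(a,3),round(1000*np.median(d[m&(abs(y-a)<.003),2]),1)) for a in (.008,.012,.016,.02,.024,.028)])
E
python3 held.py w3 450.2 77 105.2 22.39
```

```text
n 3403 front y mm [27.15346404 27.73978368 28.13426472] z range [-12.14998918  12.31931557] top h rel TCP mean/by y [(0.008, np.float64(4.5)), (0.012, np.float64(4.7)), (0.016, np.float64(4.7)), (0.02, np.float64(4.6)), (0.024, np.float64(4.5)), (0.028, np.float64(3.9))]
```

{"op": "send_rows", "data": {"fingers": [0.2,0.2,0.2,0.2,0.2,0.2,0.2], "dp": [[121,39,0],[121,39,0],[121,39,0],[121,39,0],[121,39,0],[121,39,0],[121,39,0]], "turn": [[0,0,-0.26],[0,0,-0.26],[0,0,-0.26],[0,0,-0.26],[0,0,-0.26],[0,0,-0.26],[0,0,-0.26]]}}

```text
time_s: 4.55
position: [0.5673, 0.1158, 0.1024]
tcp_rot: [[-0.005, 0.991, 0.13], [0.0, 0.13, -0.991], [-1.0, -0.005, -0.001]]
force: [-0.7, -0.5, -0.2]
opening: 0.281
```

```bash
python3 look.py w4
```

```text
[567.3 115.8 102.4] yaw y 7.49 tilt [-0.0048  0.0002] [-0.7 -0.5 -0.2] 0.28130618828879606 [ 0. 36. 94.  0. 50. 83.] 4.55
```

View pics/w4.png

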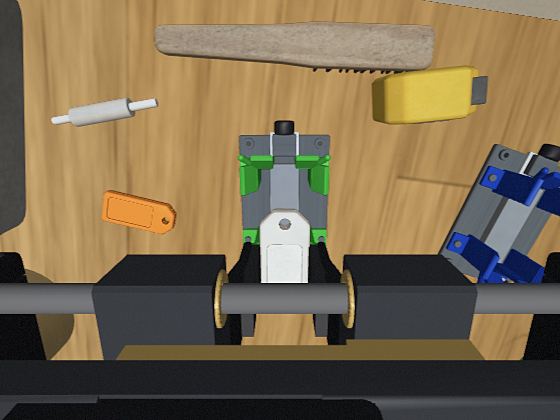

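{"op": "send_rows", "data": {"fingers": [0.2,0.2,0.2,0.2,0.2,0.2], "dp": [[3.7,0,-20],[3.7,0,-45],[3.7,0,-65],[3.7,0,-80],[3.7,0,-83.5],[3.7,0,-83.5]], "turn": [[0,0,0],[0,0,0],[0,0,0],[0,0,0],[0,0,0],[0,0,0]]}}

```text
time_s: 5.1
position: [0.5692, 0.1153, 0.0189]
tcp_rot: [[-0.007, 0.992, 0.13], [0.0, 0.13, -0.992], [-1.0, -0.007, -0.001]]
force: [0.2, 0.4, 0.1]
opening: 0.28
```

{"op": "send_rows", "data": {"fingers": [0.2,0.45,0.45,0.45,0.45,0.45,0.45,0.45,0.45,0.45], "dp": [[1.5,0.5,-0.5],[1.5,0.5,-0.5],[1.5,0.5,-0.5],[1.5,0.5,-0.5],[1.5,0.5,-0.5],[1.5,0.5,20],[1.5,0.5,50],[1.5,0.5,85],[1.5,0.5,105],[1.5,0.5,105]], "turn": [[0,0,0],[0,0,0],[0,0,0],[0,0,0],[0,0,0],[0,0,0],[0,0,0],[0,0,0],[0,0,0],[0,0,0]]}}

```text
time_s: 5.93
position: [0.5742, 0.116, 0.1289]
tcp_rot: [[0.003, 0.992, 0.13], [0.0, 0.13, -0.992], [-1.0, 0.003, 0.0]]
force: [1.1, -0.4, 0.6]
opening: 0.449
```

```bash
python3 look.py w5
```

```text
[574.2 116.  128.9] yaw y 7.46 tilt [0.0029 0.0002] [ 1.1 -0.4  0.6] 0.4494810198709088 [ 0. 34. 93.  0. 53. 83.] 5.9333
```

View pics/w5.png

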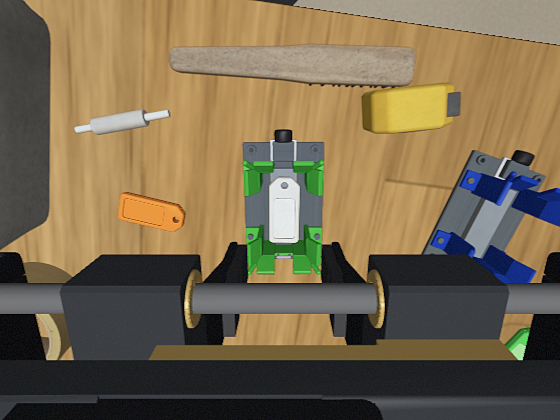

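{"op": "send_rows", "data": {"fingers": [0.5,0.5,0.5,0.5,0.5,0.5,0.5,0.5,0.5,0.5], "dp": [[-46,-360,0],[-46,-360,0],[-46,-360,0],[-46,-360,0],[-46,-360,0],[-46,-360,0],[-46,-360,0],[-46,-360,0],[-46,-360,0],[-46,-360,0]], "turn": [[0,0,-0.551],[0,0,-0.551],[0,0,-0.551],[0,0,-0.551],[0,0,-0.551],[0,0,-0.551],[0,0,-0.551],[0,0,-0.551],[0,0,-0.551],[0,0,-0.551]]}}

```text
time_s: 6.82
position: [0.5261, -0.2504, 0.1254]
tcp_rot: [[-0.0, 0.91, -0.414], [-0.002, -0.414, -0.91], [-1.0, 0.001, 0.002]]
force: [0.7, -0.4, 0.1]
opening: 0.501
```

```bash
python3 look.py w6; python3 - <<'E'
from h import *
c=dict(np.load("side0.npz")); P=lift(c,[[388,275],[388,285],[390,262],[394,250]]); print(P)
E
```

```text
[ 526.1 -250.4  125.4] yaw y -24.45 tilt [-0.0002 -0.0019] [ 0.7 -0.4  0.1] 0.500640917853579 [-36.  34.  93.  -0.  52.  78.] 6.8167
[[ 0.65517479 -0.26768729  0.0631077 ]
 [ 0.65616063 -0.27206878  0.04303674]
 [ 0.65787936 -0.2621093   0.08830538]
 [ 0.66395605 -0.25826398  0.11160498]]
```

View pics/w6.png

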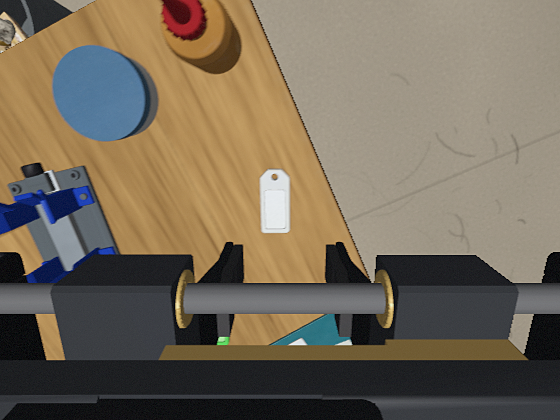

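{"op": "send_rows", "data": {"fingers": [0.5,0.5,0.5,0.5,0.5,0.5,0.2,0.2,0.2,0.2], "dp": [[2,6.5,-35],[2,6.5,-70],[2,6.5,-95],[2,6.5,-115],[2,6.5,-122.5],[2,6.5,-122.5],[2,6.5,-122.5],[2,6.5,-122.5],[2,6.5,-122.5],[2,6.5,-122.5]], "turn": [[0,0,0.005],[0,0,0.005],[0,0,0.005],[0,0,0.005],[0,0,0.005],[0,0,0.005],[0,0,0.005],[0,0,0.005],[0,0,0.005],[0,0,0.005]]}}

```text
time_s: 7.7
position: [0.5278, -0.2402, 0.0029]
tcp_rot: [[-0.002, 0.913, -0.408], [0.001, -0.408, -0.913], [-1.0, -0.002, -0.0]]
force: [0.0, 1.2, -0.1]
opening: 0.286
```

{"op": "send_rows", "data": {"fingers": [0.2,0.2,0.2,0.2,0.2,0.2,0.2,0.2], "dp": [[0,0,0],[0,0,0],[0,0,15],[0,0,45],[0,0,85],[0,0,100],[0,0,100],[0,0,100]], "turn": [[0,0,0],[0,0,0],[0,0,0],[0,0,0],[0,0,0],[0,0,0],[0,0,0],[0,0,0]]}}

```text
time_s: 8.37
position: [0.5283, -0.2406, 0.104]
tcp_rot: [[0.0, 0.913, -0.408], [-0.0, -0.408, -0.913], [-1.0, 0.0, 0.0]]
force: [-1.1, 0.6, -1.3]
opening: 0.284
```

```bash
python3 look.py w7
```

```text
[ 528.3 -240.6  104. ] yaw y -24.09 tilt [ 0.0003 -0.0003] [-1.1  0.6 -1.3] 0.2844620885005081 [-36.  36.  94.  -0.  50.  79.] 8.3667
```

View pics/w7.png

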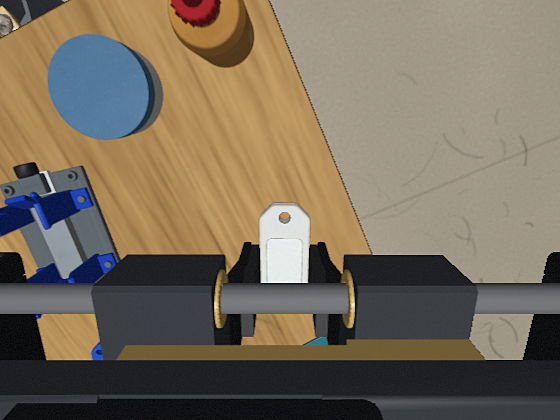

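```bash
python3 held.py w7 528.3 -240.6 104 -24.09
```

```text
n 3670 front y mm [31.18338717 31.72759395 32.04540572] z range [-11.63507993  12.21695736] top h rel TCP mean/by y [(0.008, np.float64(5.7)), (0.012, np.float64(5.7)), (0.016, np.float64(6.0)), (0.02, np.float64(6.1)), (0.024, np.float64(6.1)), (0.028, np.float64(5.9))]
```

{"op": "send_rows", "data": {"fingers": [0.2,0.2,0.2,0.2,0.2,0.2,0.2,0.2], "dp": [[51,177,0],[51,177,0],[51,177,0],[51,177,0],[51,177,0],[51,177,0],[51,177,0],[51,177,0]], "turn": [[0,0,0.227],[0,0,0.227],[0,0,0.227],[0,0,0.227],[0,0,0.227],[0,0,0.227],[0,0,0.227],[0,0,0.227]]}}

```text
time_s: 9.08
position: [0.5775, -0.0634, 0.1014]
tcp_rot: [[-0.005, 0.981, -0.192], [0.001, -0.192, -0.981], [-1.0, -0.005, -0.0]]
force: [-1.0, -1.1, 0.1]
opening: 0.286
```

```bash
python3 look.py w8
```

```text
[577.5 -63.4 101.4] yaw y -11.1 tilt [-0.0049  0.0012] [-1.  -1.1  0.1] 0.2860392669096479 [-17.  36.  94.  -0.  50.  84.] 9.0833
```

View pics/w8.png

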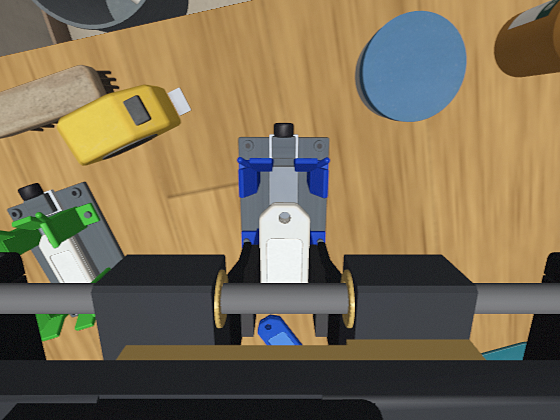

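{"op": "send_rows", "data": {"fingers": [0.2,0.2,0.2,0.2,0.2,0.2,0.2], "dp": [[0,0.4,-20],[0,0.4,-45],[0,0.4,-65],[0,0.4,-80],[0,0.4,-84],[0,0.4,-84.5],[0,0.4,-84.5]], "turn": [[0,0,0],[0,0,0],[0,0,0],[0,0,0],[0,0,0],[0,0,0],[0,0,0]]}}

```text
time_s: 9.72
position: [0.5774, -0.0653, 0.0171]
tcp_rot: [[-0.005, 0.981, -0.196], [0.001, -0.196, -0.981], [-1.0, -0.005, -0.0]]
force: [-0.9, 0.4, -0.0]
opening: 0.286
```

{"op": "send_rows", "data": {"fingers": [0.2,0.45,0.45,0.45,0.45,0.45,0.45,0.45,0.45,0.45], "dp": [[0.5,0,0],[0.5,0,0],[0.5,0,0],[0.5,0,0],[0.5,0,0],[0.5,0,20],[0.5,0,50],[0.5,0,85],[0.5,0,108],[0.5,0,108]], "turn": [[0,0,0],[0,0,0],[0,0,0],[0,0,0],[0,0,0],[0,0,0],[0,0,0],[0,0,0],[0,0,0],[0,0,0]]}}

```text
time_s: 10.55
position: [0.5815, -0.066, 0.1304]
tcp_rot: [[0.006, 0.981, -0.195], [-0.002, -0.195, -0.981], [-1.0, 0.006, 0.001]]
force: [0.4, -0.5, 0.1]
opening: 0.451
```

```bash
python3 look.py w9
```

```text
[581.5 -66.  130.4] yaw y -11.27 tilt [ 0.0058 -0.0021] [ 0.4 -0.5  0.1] 0.45088586505894673 [-17.  34.  93.  -0.  53.  84.] 10.55
```

View pics/w9.png

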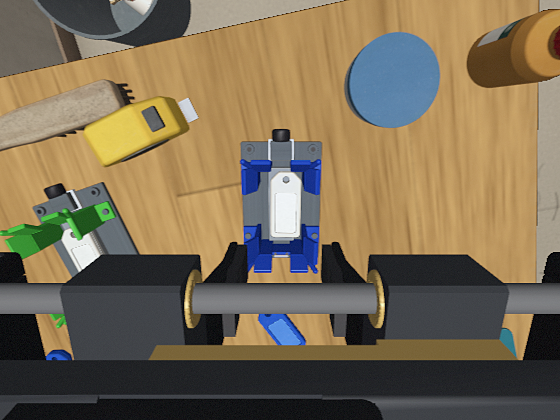

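{"op": "send_rows", "data": {"fingers": [0.5,0.5,0.5,0.5,0.5,0.5,0.5,0.5,0.5], "dp": [[-130.5,29,-30],[-130.5,29,-30],[-130.5,29,-30],[-130.5,29,-30],[-130.5,29,-30],[-130.5,29,-30],[-130.5,29,-30],[-130.5,29,-30],[-130.5,29,-30]], "turn": [[0,0,0.595],[0,0,0.595],[0,0,0.595],[0,0,0.595],[0,0,0.595],[0,0,0.595],[0,0,0.595],[0,0,0.595],[0,0,0.595]]}}

```text
time_s: 11.35
position: [0.4502, -0.0369, 0.0979]
tcp_rot: [[0.003, 0.922, 0.386], [0.0, 0.386, -0.922], [-1.0, 0.002, 0.001]]
force: [0.9, 1.0, 0.7]
opening: 0.499
```

```bash
python3 look.py w10; cat > rect.py <<'E'
import sys
from h import *
# rect.py npz colour x y z r  : fit the tag top near x,y(mm) at top height z(mm)
n,col,x,y,z,r=sys.argv[1],sys.argv[2],*[float(v)/1000 for v in sys.argv[3:7]]
c=dict(np.load(n+".npz")); H=cv2.cvtColor(c["img"],cv2.COLOR_BGR2HSV)
P=lift(c,np.array([[u,v] for v in range(420) for u in range(560)])).reshape(420,560,3)
m={"green":(H[...,0]>40)&(H[...,0]<80)&(H[...,1]>50)&(H[...,2]>80),"blue":(H[...,0]>100)&(H[...,0]<130)&(H[...,1]>90)&(H[...,2]>50),"white":(H[...,1]<40)&(H[...,2]>170),"any":H[...,0]>=0}[col]
m=m&(abs(P[...,0]-x)<r)&(abs(P[...,1]-y)<r)&(abs(P[...,2]-z)<.003)
k,l,st,_=cv2.connectedComponentsWithStats(m.astype(np.uint8)); i=1+np.argmax(st[1:,4]); ys,xs=np.where(l==i)
q=P[ys,xs]*1000; (cx,cy),(w,h),a=cv2.minAreaRect(q[:,:2].astype(np.float32))
if w<h: a+=90;w,h=h,w
A=np.c_[q[:,:2]-q[:,:2].mean(0),np.ones(len(q))]; f=np.linalg.lstsq(A,q[:,2],rcond=None)[0]
print(n,col,"c %.1f %.1f size %.1fx%.1f ang %.1f z %.1f slope deg %s n %d"%(cx,cy,w,h,(a+90)%180-90,f[2],np.degrees(f[:2]).round(2),len(q)))
E
python3 rect.py w9 white 579 -64 22 45; python3 rect.py w5 white 571 116 22 45; python3 rect.py w10 blue 451 -37 8 40
```

```text
[450.2 -36.9  97.9] yaw y 22.74 tilt [0.0026 0.0001] [0.9 1.  0.7] 0.498976653347177 [-19.  30. 113.   0.  37.  48.] 11.35
w9 white c 580.9 -67.7 size 56.7x25.0 ang -11.9 z 22.6 slope deg [ 0.12 -0.23] n 1811
w5 white c 568.8 115.5 size 56.7x25.4 ang 6.8 z 22.6 slope deg [ 0.14 -0.2 ] n 1778
w10 blue c 451.4 -36.4 size 57.1x25.0 ang 23.5 z 8.6 slope deg [0.19 0.08] n 2089
```

View pics/w10.png

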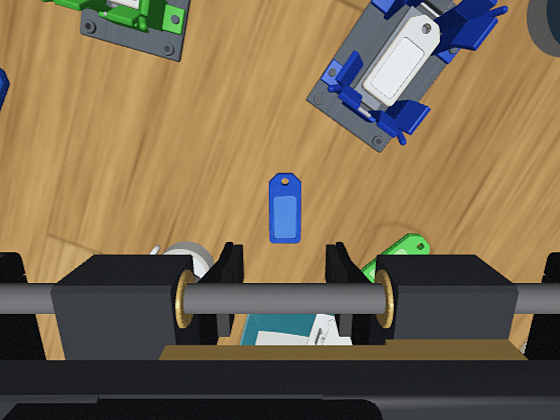

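{"op": "send_rows", "data": {"fingers": [0.5,0.5,0.5,0.5,0.5,0.5,0.2,0.2,0.2,0.2], "dp": [[1,0.3,-30],[1,0.3,-60],[1,0.3,-80],[1,0.3,-92],[1,0.3,-95],[1,0.3,-95],[1,0.3,-95],[1,0.3,-95],[1,0.3,-95],[1,0.3,-95]], "turn": [[0,0,0.005],[0,0,0.005],[0,0,0.005],[0,0,0.005],[0,0,0.005],[0,0,0.005],[0,0,0.005],[0,0,0.005],[0,0,0.005],[0,0,0.005]]}}

```text
time_s: 12.23
position: [0.4518, -0.0368, 0.0038]
tcp_rot: [[0.004, 0.92, 0.391], [-0.001, 0.391, -0.92], [-1.0, 0.004, 0.002]]
force: [-0.1, -0.4, 2.6]
opening: 0.279
```

{"op": "send_rows", "data": {"fingers": [0.2,0.2,0.2,0.2,0.2,0.2,0.2,0.2], "dp": [[0,0,0],[0,0,0],[0,0,15],[0,0,45],[0,0,85],[0,0,110],[0,0,110],[0,0,110]], "turn": [[0,0,0],[0,0,0],[0,0,0],[0,0,0],[0,0,0],[0,0,0],[0,0,0],[0,0,0]]}}

```text
time_s: 12.9
position: [0.4527, -0.037, 0.1153]
tcp_rot: [[0.008, 0.92, 0.392], [-0.002, 0.392, -0.92], [-1.0, 0.007, 0.005]]
force: [0.9, 0.2, -0.6]
opening: 0.283
```

```bash
python3 look.py w11; cat > guides.py <<'E'
import sys
from h import *
# inner opening extents of guides in magazine axes
n,col,x,y,a=sys.argv[1],sys.argv[2],*[float(v) for v in sys.argv[3:6]]
c=dict(np.load(n+".npz")); H=cv2.cvtColor(c["img"],cv2.COLOR_BGR2HSV)
P=lift(c,np.array([[u,v] for v in range(420) for u in range(560)])).reshape(-1,3)*1000; H=H.reshape(-1,3)
m=((H[:,0]>45)&(H[:,0]<75) if col=="green" else (H[:,0]>105)&(H[:,0]<130))&(H[:,1]>110)
a=np.radians(a); d=P[:,:2]-[x,y]; u=d[:,0]*np.cos(a)+d[:,1]*np.sin(a); v=-d[:,0]*np.sin(a)+d[:,1]*np.cos(a)
for lo,hi in((18,26),(26,34),(34,41),(42,48),(48,55),(53,57)):
    k=m&(P[:,2]>lo)&(P[:,2]<hi)&(abs(u)<56)&(abs(v)<36)
    o=[]
    for s in(1,-1):
        for nm,t,w in(("u",u,v),("v",v,u)):
            q=t[k&(t*s>0)&(abs(w)<(14 if nm=="u" else 30))&((abs(w)>19) if nm=="v" else (abs(w)>0))]*s; o.append((nm,s,len(q),np.percentile(q,[5,50,95]).round(1) if len(q)>4 else None))
    print(lo,hi,o)
E
python3 guides.py w9 blue 579.2 -63.6 -11.1; python3 guides.py w5 green 570.8 115.8 7.5
```

```text
[452.7 -37.  115.3] yaw y 23.05 tilt [ 0.0084 -0.0019] [ 0.9  0.2 -0.6] 0.28272166738763693 [-19.  28. 112.   0.  39.  48.] 12.9
18 26 [('u', 1, 1, None), ('v', 1, 10, array([18. , 18. , 18.4])), ('u', -1, 127, array([33.4, 38.1, 39.2])), ('v', -1, 26, array([17.8, 17.9, 19.2]))]
26 34 [('u', 1, 2, None), ('v', 1, 18, array([18. , 18.2, 20. ])), ('u', -1, 93, array([33.3, 34. , 40.2])), ('v', -1, 9, array([17.8, 18.2, 21.7]))]
34 41 [('u', 1, 1, None), ('v', 1, 29, array([18. , 18.2, 18.5])), ('u', -1, 60, array([33.3, 33.8, 34.7])), ('v', -1, 29, array([17.8, 17.9, 20.7]))]
42 48 [('u', 1, 53, array([35. , 36.2, 38.2])), ('v', 1, 131, array([18.8, 20.3, 21.8])), ('u', -1, 106, array([34.2, 35.7, 37.8])), ('v', -1, 130, array([18.4, 19.9, 22. ]))]
48 55 [('u', 1, 139, array([38.3, 42.1, 44.9])), ('v', 1, 207, array([22.3, 24.4, 28.4])), ('u', -1, 162, array([37.6, 39.8, 43.9])), ('v', -1, 232, array([21.9, 24.6, 28. ]))]
53 57 [('u', 1, 99, array([41.3, 43.4, 44.9])), ('v', 1, 105, array([24.8, 26.1, 28.6])), ('u', -1, 81, array([39.8, 41.4, 44.1])), ('v', -1, 142, array([24.5, 26.3,
[... 291 characters left out ...]
17.7, 17.9, 18.7]))]
34 41 [('u', 1, 0, None), ('v', 1, 25, array([18. , 18.2, 19.2])), ('u', -1, 60, array([33.4, 33.8, 34.5])), ('v', -1, 23, array([17.9, 18. , 18.3]))]
42 48 [('u', 1, 56, array([34.8, 36.5, 38. ])), ('v', 1, 137, array([18.8, 20.4, 22.2])), ('u', -1, 106, array([34.1, 35.7, 37.6])), ('v', -1, 134, array([18.6, 20. , 21.8]))]
48 55 [('u', 1, 142, array([38.9, 42.1, 44.8])), ('v', 1, 232, array([22.2, 24.7, 28.5])), ('u', -1, 160, array([37.3, 39.8, 43.5])), ('v', -1, 248, array([22. , 24.6, 28.2]))]
53 57 [('u', 1, 103, array([41.2, 43.3, 44.9])), ('v', 1, 145, array([24.7, 26.7, 28.8])), ('u', -1, 72, array([40.1, 41.7, 43.6])), ('v', -1, 143, array([24.4, 26.5, 28.2]))]
```

```bash
python3 held.py w11 452.7 -37 115.3 23.05
```

```text
n 3456 front y mm [27.75266366 28.34929261 28.85281163] z range [-12.21269515  12.32602732] top h rel TCP mean/by y [(0.008, np.float64(4.7)), (0.012, np.float64(5.0)), (0.016, np.float64(5.1)), (0.02, np.float64(5.0)), (0.024, np.float64(4.9)), (0.028, np.float64(4.4))]
```

{"op": "send_rows", "data": {"fingers": [0.2,0.2,0.2,0.2,0.2,0.2,0.2,0.2,0.2], "dp": [[127,-26.5,-5],[127,-26.5,-5],[127,-26.5,-5],[127,-26.5,-5],[127,-26.5,-5],[127,-26.5,-5],[127,-26.5,-5],[127,-26.5,-5],[127,-26.5,-5]], "turn": [[0,0,-0.596],[0,0,-0.596],[0,0,-0.596],[0,0,-0.596],[0,0,-0.596],[0,0,-0.596],[0,0,-0.596],[0,0,-0.596],[0,0,-0.596]]}}

```text
time_s: 13.7
position: [0.5776, -0.0629, 0.1084]
tcp_rot: [[0.002, 0.982, -0.191], [-0.003, -0.191, -0.982], [-1.0, 0.003, 0.003]]
force: [0.3, -0.1, -0.2]
opening: 0.284
```

```bash
python3 look.py w12
```

```text
[577.6 -62.9 108.4] yaw y -11.02 tilt [ 0.0021 -0.0032] [ 0.3 -0.1 -0.2] 0.28414571310336056 [-17.  36.  94.  -0.  50.  84.] 13.7
```

View pics/w12.png

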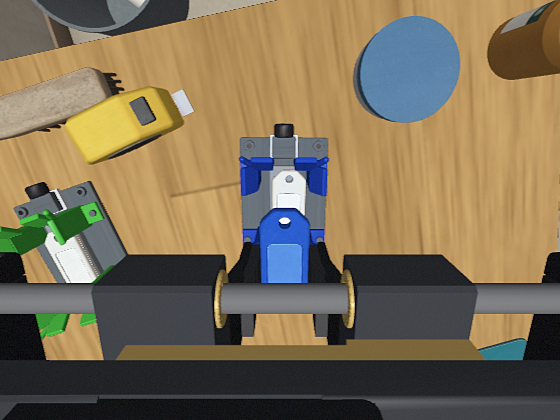

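{"op": "send_rows", "data": {"fingers": [0.2,0.2,0.2,0.2,0.2,0.2,0.2], "dp": [[2,0,-20],[2,0,-45],[2,0,-65],[2,0,-78],[2,0,-82],[2,0,-82.5],[2,0,-82.5]], "turn": [[0,0,0],[0,0,0],[0,0,0],[0,0,0],[0,0,0],[0,0,0],[0,0,0]]}}

```text
time_s: 14.33
position: [0.5799, -0.063, 0.0266]
tcp_rot: [[0.003, 0.982, -0.191], [-0.003, -0.191, -0.982], [-1.0, 0.004, 0.003]]
force: [0.2, 0.5, 0.3]
opening: 0.283
```

{"op": "send_rows", "data": {"fingers": [0.2,0.45,0.45,0.45,0.45,0.45,0.45,0.45,0.45,0.45], "dp": [[0,0,0],[0,0,0],[0,0,0],[0,0,0],[0,0,0],[0,0,20],[0,0,50],[0,0,85],[0,0,105],[0,0,105]], "turn": [[0,0,0],[0,0,0],[0,0,0],[0,0,0],[0,0,0],[0,0,0],[0,0,0],[0,0,0],[0,0,0],[0,0,0]]}}

```text
time_s: 15.17
position: [0.5833, -0.0639, 0.1365]
tcp_rot: [[0.013, 0.982, -0.191], [-0.006, -0.191, -0.982], [-1.0, 0.014, 0.004]]
force: [-0.3, -0.4, -0.0]
opening: 0.448
```

```bash
python3 look.py w13;python3 rect.py w13 blue 579 -64 30 35
```

```text
[583.3 -63.9 136.5] yaw y -11.0 tilt [ 0.013  -0.0064] [-0.3 -0.4 -0. ] 0.4484218360976511 [-17.  33.  93.  -0.  53.  84.] 15.1667
w13 blue c 579.7 -63.3 size 57.5x25.1 ang -10.7 z 31.1 slope deg [ 0.05 -0.45] n 1813
```

View pics/w13.png

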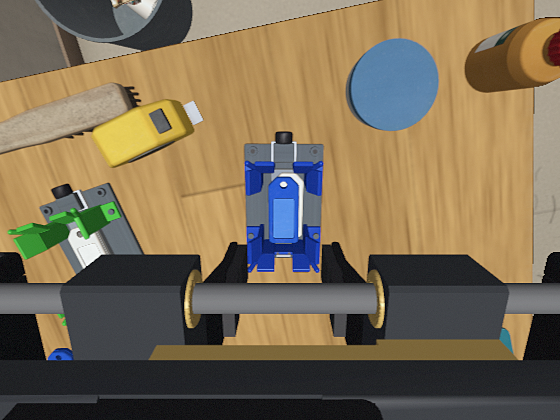

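{"op": "send_rows", "data": {"fingers": [0.5,0.5,0.5,0.5,0.5,0.5,0.5,0.5,0.5,0.5], "dp": [[-142.6,263,0],[-142.6,263,0],[-142.6,263,0],[-142.6,263,0],[-142.6,263,0],[-142.6,263,0],[-142.6,263,0],[-142.6,263,0],[-142.6,263,0],[-142.6,263,0]], "turn": [[0.005,0.01,0.026],[0.005,0.01,0.026],[0.005,0.01,0.026],[0.005,0.01,0.026],[0.005,0.01,0.026],[0.005,0.01,0.026],[0.005,0.01,0.026],[0.005,0.01,0.026],[0.005,0.01,0.026],[0.005,0.01,0.026]]}}

```text
time_s: 16.05
position: [0.4389, 0.1994, 0.1335]
tcp_rot: [[-0.002, 0.987, -0.164], [-0.001, -0.164, -0.987], [-1.0, -0.002, 0.001]]
force: [0.1, -0.2, -0.1]
opening: 0.499
```

```bash
python3 look.py w14;python3 rect.py w14 blue 441 199 8 40; python3 - <<'E'
from h import *
for n in("w14","side0","w1"):
    c=dict(np.load(n+".npz")); P=lift(c,np.array([[u,v] for v in range(420) for u in range(560)]))*1000
    # things higher than 50 mm in box near blue A, gripper body area
    d=(P[:,0]>380)&(P[:,0]<500)&(P[:,1]>140)&(P[:,1]<330)&(P[:,2]>15)&(P[:,2]<110)
    q=P[d]; print(n,len(q), q.min(0) if len(q) else None,q.max(0) if len(q) else None)
    H=cv2.cvtColor(c["img"],cv2.COLOR_BGR2HSV).reshape(-1,3)
    r=((H[:,0]<6)|(H[:,0]>174))&(H[:,1]>170)&(P[:,1]>150)&(P[:,2]<150); 
    if r.sum()>50: q=P[r]; print(" basin",np.percentile(q,[1,99],axis=0).round(0))
E
```

```text
[438.9 199.4 133.5] yaw y -9.42 tilt [-0.0018 -0.0009] [ 0.1 -0.2 -0.1] 0.49862173975269175 [ 11.  28. 107.  -0.  45. 111.] 16.05
w14 blue c 441.4 201.0 size 56.6x24.5 ang -8.9 z 8.6 slope deg [0.15 0.12] n 1624
w14 2580 [406.6596257  292.10619621  15.01236569] [480.71428937 329.95199457  50.38199428]
 basin [[330. 165.  64.]
 [369. 251.  77.]]
side0 412 [388.75787573 288.99112629  15.05019548] [477.61873213 329.01894477  51.78328556]
 basin [[107. 151.   8.]
 [366. 383.  77.]]
w1 1822 [388.86691414 291.60243824  15.03968559] [480.90206831 329.9316667   51.39874784]
 basin [[160. 207.  25.]
 [371. 336.  78.]]
```

View pics/w14.png

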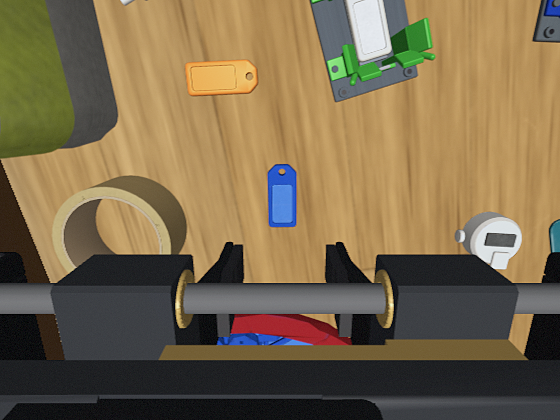

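{"op": "send_rows", "data": {"fingers": [0.5,0.5,0.5,0.5,0.5,0.5,0.5,0.2,0.2,0.2], "dp": [[2.3,1.3,-35],[2.3,1.3,-70],[2.3,1.3,-100],[2.3,1.3,-120],[2.3,1.3,-128],[2.3,1.3,-130.5],[2.3,1.3,-130.5],[2.3,1.3,-130.5],[2.3,1.3,-130.5],[2.3,1.3,-130.5]], "turn": [[0,0,0.005],[0,0,0.005],[0,0,0.005],[0,0,0.005],[0,0,0.005],[0,0,0.005],[0,0,0.005],[0,0,0.005],[0,0,0.005],[0,0,0.005]]}}

```text
time_s: 16.93
position: [0.443, 0.2002, 0.0044]
tcp_rot: [[0.002, 0.987, -0.161], [-0.0, -0.161, -0.987], [-1.0, 0.002, -0.0]]
force: [0.2, 0.5, -0.1]
opening: 0.353
```

{"op": "send_rows", "data": {"fingers": [0.2,0.2,0.2,0.2,0.2,0.2,0.2,0.2,0.2], "dp": [[0,0,0],[0,0,0],[0,0,0],[0,0,15],[0,0,45],[0,0,85],[0,0,120],[0,0,120],[0,0,120]], "turn": [[0,0,0],[0,0,0],[0,0,0],[0,0,0],[0,0,0],[0,0,0],[0,0,0],[0,0,0],[0,0,0]]}}

```text
time_s: 17.68
position: [0.4444, 0.2006, 0.1264]
tcp_rot: [[0.007, 0.987, -0.16], [0.001, -0.16, -0.987], [-1.0, 0.007, -0.002]]
force: [-0.7, 0.1, -1.8]
opening: 0.279
```

```bash
python3 look.py w15
```

```text
[444.4 200.6 126.4] yaw y -9.22 tilt [0.007  0.0009] [-0.7  0.1 -1.8] 0.278530441194798 [ 11.  28. 107.  -0.  44. 110.] 17.6833
```

View pics/w15.png

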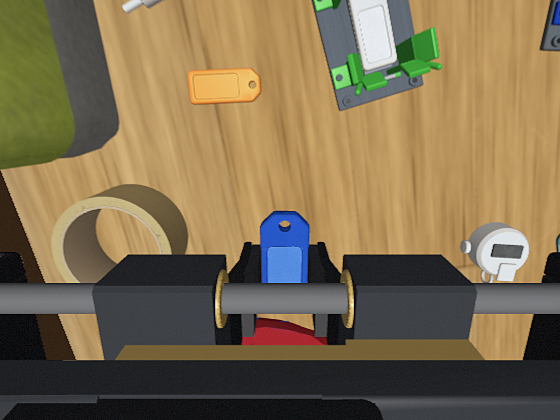

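Held. Now over the blue magazine: from (444.4, 200.6) to (579.5, -63.6), yaw -9.2 → -11.1.

```bash
python3 held.py w15 444.4 200.6 126.4 -9.22
```

```text
n 3214 front y mm [25.92172169 26.38185714 26.89890549] z range [-11.74723774  12.17252066] top h rel TCP mean/by y [(0.008, np.float64(3.7)), (0.012, np.float64(3.9)), (0.016, np.float64(3.8)), (0.02, np.float64(3.7)), (0.024, np.float64(3.5)), (0.028, np.float64(2.4))]
```

{"op": "send_rows", "data": {"fingers": [0.2,0.2,0.2,0.2,0.2,0.2,0.2,0.2,0.2,0.2], "dp": [[136,-264,-6],[136,-264,-6],[136,-264,-6],[136,-264,-6],[136,-264,-6],[136,-264,-6],[136,-264,-6],[136,-264,-6],[136,-264,-6],[136,-264,-6]], "turn": [[0,0.004,-0.033],[0,0.004,-0.033],[0,0.004,-0.033],[0,0.004,-0.033],[0,0.004,-0.033],[0,0.004,-0.033],[0,0.004,-0.033],[0,0.004,-0.033],[0,0.004,-0.033],[0,0.004,-0.033]]}}

```text
time_s: 18.57
position: [0.577, -0.0633, 0.1167]
tcp_rot: [[-0.006, 0.981, -0.194], [0.002, -0.194, -0.981], [-1.0, -0.007, -0.001]]
force: [-0.9, 1.1, -0.4]
opening: 0.28
```

```bash
python3 look.py w16
```

```text
[577.  -63.3 116.7] yaw y -11.19 tilt [-0.0062  0.002 ] [-0.9  1.1 -0.4] 0.27981591857350474 [-17.  35.  94.   0.  52.  84.] 18.5667
```

View pics/w16.png

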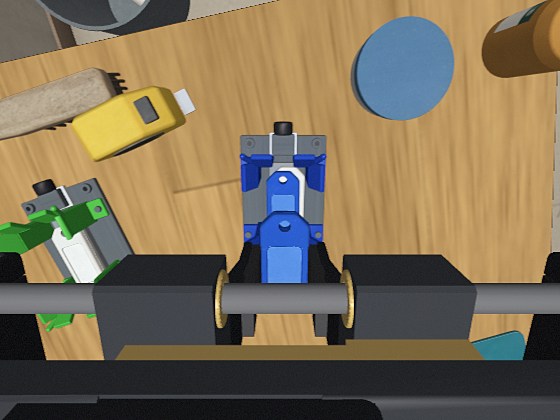

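{"op": "send_rows", "data": {"fingers": [0.2,0.2,0.2,0.2,0.2,0.2,0.2,0.2], "dp": [[5,-0.3,-20],[5,-0.3,-45],[5,-0.3,-65],[5,-0.3,-77],[5,-0.3,-81],[5,-0.3,-81],[5,-0.3,-81],[5,-0.3,-81]], "turn": [[0,-0.004,0],[0,-0.004,0],[0,-0.004,0],[0,-0.004,0],[0,-0.004,0],[0,-0.004,0],[0,-0.004,0],[0,-0.004,0]]}}

```text
time_s: 19.28
position: [0.5815, -0.0617, 0.0363]
tcp_rot: [[-0.002, 0.982, -0.191], [0.002, -0.191, -0.982], [-1.0, -0.002, -0.002]]
force: [0.5, 0.6, 0.4]
opening: 0.278
```

{"op": "send_rows", "data": {"fingers": [0.2,0.45,0.45,0.45,0.45,0.45,0.45,0.45,0.45,0.45], "dp": [[0,0,0],[0,0,0],[0,0,0],[0,0,0],[0,0,0],[0,0,20],[0,0,50],[0,0,85],[0,0,100],[0,0,100]], "turn": [[0,0,0],[0,0,0],[0,0,0],[0,0,0],[0,0,0],[0,0,0],[0,0,0],[0,0,0],[0,0,0],[0,0,0]]}}

```text
time_s: 20.12
position: [0.5845, -0.0626, 0.1406]
tcp_rot: [[0.007, 0.981, -0.191], [-0.001, -0.191, -0.982], [-1.0, 0.007, -0.001]]
force: [-0.4, 0.0, 0.0]
opening: 0.451
```

```bash
python3 look.py w17;python3 rect.py w17 blue 579 -64 38 32
```

```text
[584.5 -62.6 140.6] yaw y -11.03 tilt [ 0.0067 -0.0007] [-0.4  0.   0. ] 0.4511567542127687 [-17.  33.  92.   0.  54.  84.] 20.1167
w17 blue c 579.1 -61.9 size 57.5x25.4 ang -11.7 z 39.5 slope deg [-0.12  0.2 ] n 1862
```

View pics/w17.png

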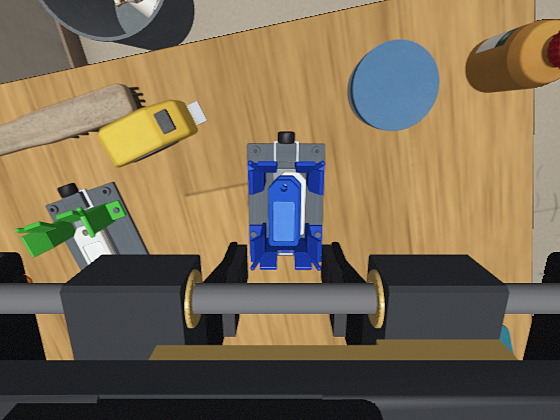

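{"op": "send_rows", "data": {"fingers": [0.5,0.5,0.5,0.5,0.5,0.5,0.5,0.5], "dp": [[-139,-79,-30],[-139,-79,-30],[-139,-79,-30],[-139,-79,-30],[-139,-79,-30],[-139,-79,-30],[-139,-79,-30],[-139,-79,-30]], "turn": [[0,0.004,-0.262],[0,0.004,-0.262],[0,0.004,-0.262],[0,0.004,-0.262],[0,0.004,-0.262],[0,0.004,-0.262],[0,0.004,-0.262],[0,0.004,-0.262]]}}

```text
time_s: 20.83
position: [0.4454, -0.1412, 0.1084]
tcp_rot: [[0.0, 0.899, -0.438], [-0.0, -0.438, -0.899], [-1.0, 0.0, 0.0]]
force: [1.3, 0.2, 0.4]
opening: 0.504
```

```bash
python3 look.py w18;python3 rect.py w18 green 445 -142 8 40
```

```text
[ 445.4 -141.2  108.4] yaw y -26.0 tilt [ 0.0001 -0.0002] [1.3 0.2 0.4] 0.5035334479639425 [-31.  29. 110.  -0.  40.  85.] 20.8333
w18 green c 445.3 -140.9 size 57.6x24.6 ang -25.4 z 8.6 slope deg [-0.14 -0.37] n 1919
```

View pics/w18.png

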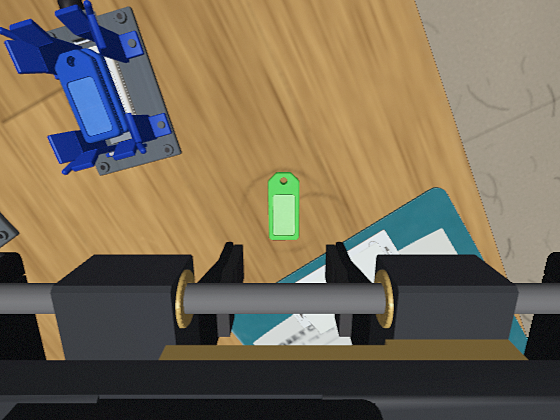

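{"op": "send_rows", "data": {"fingers": [0.5,0.5,0.5,0.5,0.5,0.5,0.2,0.2,0.2,0.2], "dp": [[0,0.3,-30],[0,0.3,-65],[0,0.3,-90],[0,0.3,-102],[0,0.3,-105],[0,0.3,-105.5],[0,0.3,-105.5],[0,0.3,-105.5],[0,0.3,-105.5],[0,0.3,-105.5]], "turn": [[0,0,0.007],[0,0,0.007],[0,0,0.007],[0,0,0.007],[0,0,0.007],[0,0,0.007],[0,0,0.007],[0,0,0.007],[0,0,0.007],[0,0,0.007]]}}

```text
time_s: 21.72
position: [0.4461, -0.1411, 0.0039]
tcp_rot: [[0.002, 0.902, -0.431], [-0.001, -0.431, -0.902], [-1.0, 0.002, 0.0]]
force: [-1.1, -1.3, 2.5]
opening: 0.284
```

{"op": "send_rows", "data": {"fingers": [0.2,0.2,0.2,0.2,0.2,0.2,0.2,0.2,0.2], "dp": [[0,0,0],[0,0,0],[0,0,0],[0,0,15],[0,0,45],[0,0,85],[0,0,120],[0,0,120],[0,0,120]], "turn": [[0,0,0],[0,0,0],[0,0,0],[0,0,0],[0,0,0],[0,0,0],[0,0,0],[0,0,0],[0,0,0]]}}

```text
time_s: 22.47
position: [0.4473, -0.1418, 0.1258]
tcp_rot: [[0.007, 0.902, -0.431], [-0.004, -0.431, -0.902], [-1.0, 0.008, 0.001]]
force: [-0.9, -0.1, -0.4]
opening: 0.283
```

```bash
python3 look.py w19
```

```text
[ 447.3 -141.8  125.8] yaw y -25.55 tilt [ 0.0066 -0.0043] [-0.9 -0.1 -0.4] 0.28305817455798554 [-31.  27. 110.  -0.  42.  84.] 22.4667
```

View pics/w19.png

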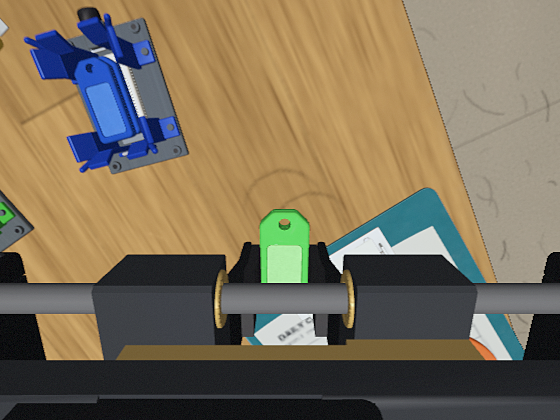

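```bash
python3 held.py w19 447.3 -141.8 125.8 -25.55
```

```text
n 3314 front y mm [27.38403415 27.93303038 28.24956222] z range [-11.61073768  12.13856514] top h rel TCP mean/by y [(0.008, np.float64(4.7)), (0.012, np.float64(5.1)), (0.016, np.float64(5.1)), (0.02, np.float64(4.9)), (0.024, np.float64(4.9)), (0.028, np.float64(4.3))]
```

{"op": "send_rows", "data": {"fingers": [0.2,0.2,0.2,0.2,0.2,0.2,0.2,0.2,0.2,0.2], "dp": [[124,257.6,-6],[124,257.6,-6],[124,257.6,-6],[124,257.6,-6],[124,257.6,-6],[124,257.6,-6],[124,257.6,-6],[124,257.6,-6],[124,257.6,-6],[124,257.6,-6]], "turn": [[0,0,0.577],[0,0,0.577],[0,0,0.577],[0,0,0.577],[0,0,0.577],[0,0,0.577],[0,0,0.577],[0,0,0.577],[0,0,0.577],[0,0,0.577]]}}

```text
time_s: 23.35
position: [0.5682, 0.1163, 0.1162]
tcp_rot: [[-0.001, 0.991, 0.131], [-0.001, 0.131, -0.991], [-1.0, -0.001, 0.0]]
force: [-0.8, 0.1, 0.1]
opening: 0.277
```

```bash
python3 look.py w20
```

```text
[568.2 116.3 116.2] yaw y 7.55 tilt [-0.0013 -0.0006] [-0.8  0.1  0.1] 0.2770700402345331 [ 1. 35. 94. -0. 51. 83.] 23.35
```

View pics/w20.png

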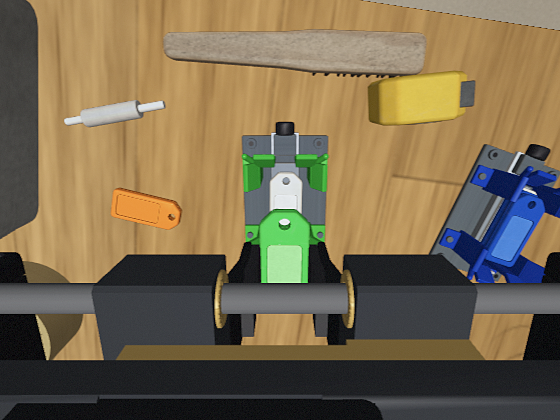

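{"op": "send_rows", "data": {"fingers": [0.2,0.2,0.2,0.2,0.2,0.2,0.2,0.2], "dp": [[3,-0.3,-25],[3,-0.3,-50],[3,-0.3,-70],[3,-0.3,-85],[3,-0.3,-90],[3,-0.3,-90],[3,-0.3,-90],[3,-0.3,-90]], "turn": [[0,0,0],[0,0,0],[0,0,0],[0,0,0],[0,0,0],[0,0,0],[0,0,0],[0,0,0]]}}

```text
time_s: 24.07
position: [0.571, 0.1141, 0.0267]
tcp_rot: [[-0.001, 0.992, 0.128], [-0.001, 0.128, -0.992], [-1.0, -0.001, 0.0]]
force: [-0.0, 0.1, -0.4]
opening: 0.285
```

{"op": "send_rows", "data": {"fingers": [0.2,0.45,0.45,0.45,0.45,0.45,0.45,0.45,0.45,0.45], "dp": [[0,0,0],[0,0,0],[0,0,0],[0,0,0],[0,0,0],[0,0,20],[0,0,50],[0,0,85],[0,0,120],[0,0,120]], "turn": [[0,0,0],[0,0,0],[0,0,0],[0,0,0],[0,0,0],[0,0,0],[0,0,0],[0,0,0],[0,0,0],[0,0,0]]}}

```text
time_s: 24.9
position: [0.5758, 0.1145, 0.1536]
tcp_rot: [[0.013, 0.992, 0.129], [-0.0, 0.129, -0.992], [-1.0, 0.013, 0.002]]
force: [0.5, -1.7, 0.5]
opening: 0.448
```

{"op": "send_rows", "data": {"fingers": [0.45,0.45,0.45,0.45,0.45,0.45,0.45,0.45], "dp": [[-112,-140,150],[-112,-140,150],[-112,-140,150],[-112,-140,150],[-112,-140,150],[-112,-140,150],[-112,-140,150],[-112,-140,150]], "turn": [[0,0,-0.13],[0,0,-0.13],[0,0,-0.13],[0,0,-0.13],[0,0,-0.13],[0,0,-0.13],[0,0,-0.13],[0,0,-0.13]]}}

```text
time_s: 25.57
position: [0.464, -0.026, 0.3043]
tcp_rot: [[0.016, 1.0, -0.003], [-0.002, -0.003, -1.0], [-1.0, 0.016, 0.002]]
force: [-0.2, -0.4, -0.7]
opening: 0.45
```

```bash
python3 look.py w21;python3 rect.py w21 green 571 116 30 30;python3 rect.py w21 blue 579 -63 38 32; python3 - <<'E'
from rig import bot
from h import *
c=bot.capture("side"); im0=np.load("side0.npz")["img"]
cv2.imwrite("pics/side1.png",cv2.resize(c["img"][150:320,190:430],None,fx=3.3,fy=3.3,interpolation=cv2.INTER_CUBIC))
d=cv2.absdiff(im0,c["img"]).max(2)
for n,(x0,y0,x1,y1) in dict(tape=(328,190,362,228),counter=(205,215,238,243),bottle=(372,238,404,304)).items(): print(n,(d[y0:y1,x0:x1]>40).sum())
E
```

```text
[464.  -26.  304.3] yaw y -0.18 tilt [ 0.0155 -0.0024] [-0.2 -0.4 -0.7] 0.44953441866022975 [-17.  11.  98.   0.  69.  73.] 25.5667
w21 green c 569.2 112.8 size 57.3x26.4 ang 5.4 z 30.9 slope deg [0.25 0.59] n 956
w21 blue c 578.1 -61.4 size 57.2x25.5 ang -11.4 z 39.3 slope deg [ 0.16 -0.5 ] n 964
tape 0
counter 1
bottle 0
```

View pics/w21.png

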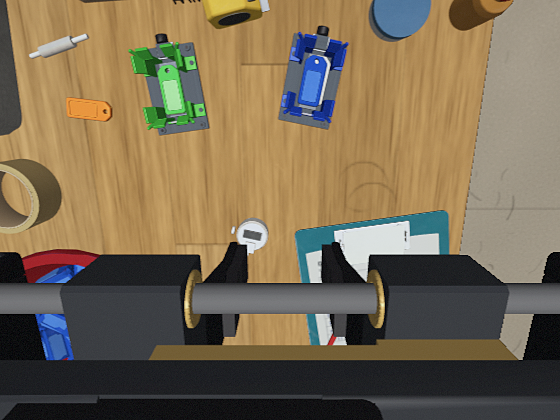

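View pics/side1.png

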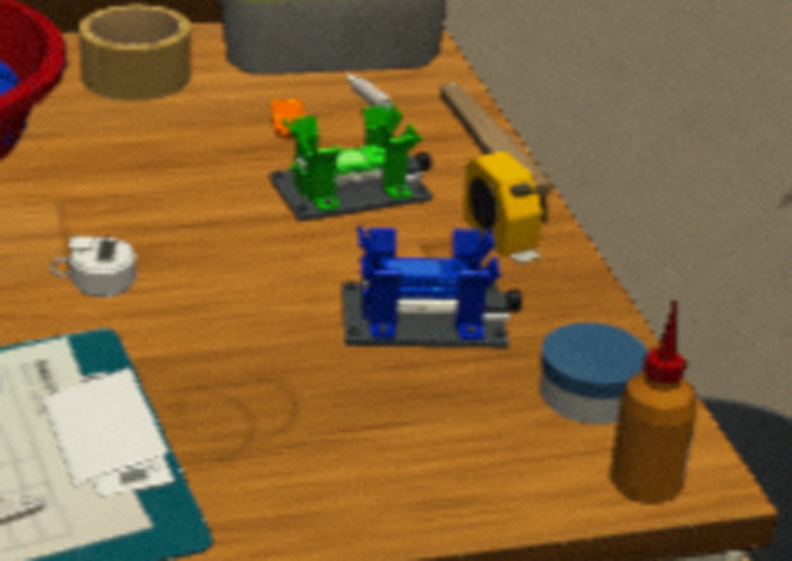

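```bash
python3 -c "
from rig import bot
print(bot.hand_in())"
```

```text
the job is handed in; nothing more can be done
None
```

I loaded both magazines and handed the job in at about 26 s, well inside the 112 s limit. `hand_in` gave no verdict.

- **Blue magazine:** a white tag at the bottom, then the two blue tags from the desk on top of it.
- **Green magazine:** the other white tag at the bottom, then the green tag on top of it.

All tags kept the same side up as before.

**What the last checks showed:**
- **Heights:** the top faces measured about 31 mm in the green magazine (expected 30 mm) and about 39 mm in the blue one (expected 38 mm). The camera reads about 0.6 mm high throughout.
- **Flatness:** the measured slopes were under 0.6°, and all tags are between the guides.
- **Tape measure, counter and bottle:** the side view shows no change against the start picture. One pixel in the counter's area differed, which I take to be noise.
- **Orange look-alike and basin tags:** I did not touch them.
- **Robot:** the gripper is clear of everything, and the highest tool force reported was about 6 N, as the fingers met the desk at the first pick.

**Off-centre tags:** the white tag in the blue magazine sits about 4 mm to one side, with 5 mm of play available. The tag above it is about 2 mm to the other side, and in the last picture the green tag measured about 3 mm to one side. All of them still lie flat inside the guides.

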